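# Jack up the jar case and hold it

## Task

The end of the jar case must be raised so a colleague can fit a foot under it. First swing the case's flap shut, so its tab drops behind the front rim and no jar can fall out; then set the lever jack upright with its saddle centred under the case's round, studded lift ear (not the square ear) and let go of the jack. Then pump the jack handle once right down, let it come right up again so the case settles back, and press it right down a second time; finish still holding the handle down, the case carried by the jack alone, the flap still shut and the other things on the counter left where they are.

Things in the scene. Friction and masses are not known exactly. Their poses are not given: they have to be found in the camera images.
- crate: Brown wooden jar case, 260 long x 200 wide x 140 mm high, 3 to 4 kg. Origin on the counter under its middle; own -x points out of its front (wall at x -130). It only tilts, about a fixed rear hinge along y at x +130, z 14. Steel ears on the front, undersides 85 mm up: round studded lift ear at y -50, plain square ear (44 x 50) at y +50. Top: rear half fixed board, front half closed by the flap.
- case (a joint): tilt of the stock case about its rear hinge, rad: 0 resting level, grows as the front is lifted (the lift ear is 305 mm from the hinge)
- lift_pad (a point): centre of the underside of the round lift ear (disc of 48 mm diameter, 8 mm thick, a 20 mm stud on top), 45 mm out from the case's front wall, 85 mm above the counter while the case rests
- flap (a joint): angle of the wooden flap on the case's top, rad: 0 fully shut, 1.57 standing upright, up to 2.0 leaning back over the fixed rear board. A stiff hinge: it stays where left; about 2 to 4 N at its edge moves it. Fully shut, its 18 mm deep tab is behind the front rim
- flap_hinge (a point): middle of the flap's hinge line, on the flap's upper face, 140 mm above the counter; the line runs along the case's y. The flap is 188 mm wide (along y), 4 mm thick, and reaches 150 mm from the hinge, towards the case's -x when shut
- flap_edge (a point): middle of the flap's free edge, on the face that is upper when shut (the rear face when upright); the tab points from here down into the case when shut
- jack: Loose grey lever jack, 0.88 kg. Origin under the middle of its base plate (200 x 80 x 8 mm); own x along its length, saddle towards +x, handle towards -x. Grip its upright grey block, 36 mm wide (along y), 60 mm long, centred at x +10 mm, 8 to 75 mm high. The saddle is at x +65 mm.
- saddle_top (a point): centre of the flat top of the jack's saddle, a steel disc of 44 mm diameter; 72 mm above the jack's underside with the handle up; it rises 35 mm when the handle is pressed right down (70 mm per rad)
- jack_pivot (a point): pivot of the jack's handle, 55 mm above its underside at x -35; hinge axis along the jack's y
- jack_handle (a joint): jack handle, rad: 0 fully up (bar rising at 0.55 rad above level, towards the jack's -x), 0.5 fully down (stop; bar at 0.05 rad above level). A spring and the load push it back up when let go: about 2 N at the pad unloaded, 7 to 10 N under the case
- handle_pad (a point): middle of the top face of the rubber press pad (50 long x 36 mm wide x 12 mm thick) at the handle's free end, 160 mm from the pivot; with the handle up it is about 145 mm above the counter
- tape_roll: bystander: clear tape roll lying flat, 90 mm diameter, 22 mm high, origin under its centre
- jar: bystander: jar with yellow lid, 66 mm diameter, 100 mm high, origin under its centre
- spray: bystander: white bottle, 60 mm diameter, 170 mm high, origin under its centre
- stapler: bystander: stapler, 130 x 34 x 44 mm, origin under its centre
- ribbon_spool: bystander: ribbon spool on end, 64 mm diameter, 50 mm high, origin under its centre
- mug: bystander: white mug, 80 mm diameter, 90 mm high, origin under its centre
- confetti_pack: bystander: flat cardboard pack 70 x 100 x 30 mm, origin under its centre

How it is judged:
On the way, in this order (a step that is already met when the one before it is completed fails the run):
1. the flap is shut, its tab behind the rim (value of joint flap below 0.05 rad), for 0.2 s.
2. the jack stands on the counter with its saddle under the lift ear, handle up, let go of (horizontal distance between saddle_top and lift_pad below 0.012 m and angle between jack's own z axis and vertical below 0.06 rad and height (world z) of jack below 0.004 m and value of joint jack_handle below 0.1 rad and contact force between the fingers and jack below 0.3 N), for 0.2 s.
3. the handle has been pumped down once and the case was lifted (value of joint jack_handle above 0.38 rad and value of joint case above 0.03 rad), for 0.1 s.
4. the handle has come up again and the case has settled back (value of joint jack_handle below 0.1 rad and value of joint case below 0.008 rad), for 0.1 s.
At the end, for the whole second after the job is handed in: Fingers hold the handle down (over 0.38 rad, 1.5 N); the case is tilted over 0.03 rad, at rest, carried by the jack (over 4 N), untouched by the arm; saddle within 16 mm of the lift ear centre, jack upright within 0.08 rad, flap shut (under 0.05 rad) (all of step 3 and value of joint flap below 0.05 rad and horizontal distance between saddle_top and lift_pad below 0.016 m and angle between jack's own z axis and vertical below 0.08 rad and contact force between the fingers and jack above 1.5 N and contact force between jack and crate above 4 N and contact force between each of the arm, the fingers and crate below 0.3 N and velocity of joint case between -0.05 and 0.05 rad/s); the arm keeps its last pose, push and grip.
It fails at once if the case was lifted before the flap was shut, or the flap reopened while it was lifted (value of joint case above 0.015 rad and value of joint flap above 0.08 rad).
It fails at once if the jack was tipped over (angle between jack's own z axis and vertical above 0.6 rad).
It fails at once if a bystander was pushed away or knocked over (distance of any of tape_roll, jar, spray, stapler, ribbon_spool, mug, confetti_pack from where it was at the start of the episode above 0.04 m or angle between any of jar, spray, mug, ribbon_spool's own z axis and vertical above 0.7 rad).
It also fails if it takes over 72 s, if anything falls off the work surface, if the arm or the gripper's body presses on something with over 40 N, if the wrist force passes 120 N, or if a joint passes its speed limit or range.

## Robot

A 6-joint arm with a two-finger parallel gripper is mounted at the origin on the work surface. World frame = base frame: x ahead of the robot, y to its left, z up, the work surface at z = 0. Lengths are in m, angles in rad, forces in N, time in s.
With the tool pointing down it reaches from about 0.35 to 0.85 m from the base axis. Payload 8.1 kg.
Tool frame: the origin (TCP) lies on the centre line of the jaws, within the pads' length; the fingertips stand robot.finger_overhang ahead of it and the grasp point (between the pads) lies 5 mm behind it (robot.finger_overhang is the distance from the TCP to the fingertips, in m); z points along the fingers, y is the direction in which the jaws open and shut (so a half turn about z gives the same grasp; the last joint's range is limited). The gripper opens to 93 mm and grips with 3 to 60 N. Pads are 15 mm wide; open, the fingers measure 128 mm over their backs; the gripper's body (75 mm by 188 mm) begins 65 mm behind the grasp point.
Start: joints at [1.223, 0.13, 1.488, -0, 1.523, -0.085], TCP at [0.156, 0.579, 0.233] pointing down, gripper open.
Joint ranges: [-2.96, 2.96], [-0.89, 2.26], [0.02, 2.5], [-1.34, 4.48], [0, 2.73], [-2.66, 2.66]. Speed limits (rad/s): [2.39, 2.39, 2.79, 3.14, 3.14, 3.14].

## Interface

Orientations are given as a rotation vector (axis times angle).
In Python, from plant import robot gives the robot as it stands. The module is installed in compiled form; this text tells all that it offers.
- The arm moves only by the tool carry_out, never from a script. Its argument "commands" is a list that holds one entry, the list of rows, each a list of 4 numbers: the shift along the tool's x, y, z in cm, then the turn about the tool's z in degrees. In form: [[[tx, ty, tz, roll], ...]]. A call has 1 to 20 rows; each row shifts and turns the commanded pose from where the row before left it, along the tool's axes as they then stand; what a row does not reach is not made up. A row lasts 1/12 s, in which the tool goes at most 41.7 mm and 7.16 degrees, less where a joint would pass 70% of its speed; a pose out of reach is approached as far as the arm can. A call is refused whole if a number of a shift passes 4.17 or a number of a turn 7.16, either way. A call with a gripper value outside its range is refused whole. "claw" is the finger opening in cm, from 0 to 9.3, set as the call begins (left out, the last holds). The fingers move at their own pace and stop on an object; "grip_force" is the grip in N (left out, the last holds). Time passes only in rows, so rows that do not move let the fingers close. It gives the time, the measured TCP pose, the force and the opening at its end, in the units of the state.
- robot.read_state(): the state, without advancing time (a new reading comes with each control period).
- robot.read_camera(name): name is "scene" or "side" or "wrist"; returns the picture (400x640x3 uint8, red, green, blue); there is no depth.
- robot.camera_params(name): a dict with "mtx" (3x3 intrinsics, pixels), "R" (3x3) and "t" (3): a world point X has camera coordinates R X + t. Camera axes: x right, y down, z forward; pixel columns grow to the right and rows downward; lengths in m; the calibration is good to about 2 mm. A picture is of the moment at which its call begins: read the wrist's pose just before it. camera_params takes no time and is no camera call; for the wrist camera it gives the pose at the moment of the call.
- robot.close_job(): hands the job in, once; it reports no verdict.
The state is a dict: "t": time; "q": joint angles; "dq": joint speeds; "joint_torque": joint torques, N m; "tool_pos": TCP position; "orientation": TCP orientation; "force": force on the tool from outside, world axes, zero at the start; "wrist_torque": the same for the moment, N m; "opening": finger opening in m.
Only numpy, scipy, OpenCV 4.12 (cv2) and the standard library are available. Lean on these libraries where they do the work, as an engineer would, in place of code of your own. Each camera call takes 0.05 s, during which the arm holds its last target.

## Working session

There is one attempt and no reset: what is moved stays moved. The work goes in short steps, Python scripts to look and compute and a tool call to move; the robot and the scene stay as the last step left them, time stands still between calls to the robot, and variables do not carry over. Pictures are saved under pics/ and viewed, and the job is handed in when it is done.

Besides the shell and the picture viewer there is one more tool, called by a JSON object that holds its "api" and its "payload", one argument or row to a line. carry_out: Moves the arm, as the interface text tells. Its arguments: {"type":"object","properties":{"commands":{"type":"array","items":{"type":"array","items":{"type":"array","items":{"type":"number"}}}},"claw":{"type":"number"},"grip_force":{"type":"number"}},"required":["commands"]}

```bash
mkdir -p pics; cat > h.py <<'E'
import numpy as np, cv2
from scipy.spatial.transform import Rotation as Rn
from plant import robot
def snap(n,f):
    p=robot.camera_params(n); im=robot.read_camera(n)
    cv2.imwrite('pics/'+f+'.png',cv2.cvtColor(im,cv2.COLOR_RGB2BGR)); 
    np.savez('pics/'+f+'.npz',**{k:np.array(p[k]) for k in('mtx','R','t')}); return im,p
def load(f): return dict(np.load('pics/'+f+'.npz'))
def proj(p,X):
    c=p['R']@np.asarray(X,float).T.reshape(3,-1)+np.asarray(p['t']).reshape(3,1); u=p['mtx']@c; return (u[:2]/u[2]).T
def ray(p,uv,z):
    d=np.linalg.inv(p['mtx'])@np.array([uv[0],uv[1],1.]); d=p['R'].T@d; o=-p['R'].T@p['t']
    return o+d*(z-o[2])/d[2]
E
python3 - <<'E'
from h import *
s=robot.read_state(); print(s, robot.finger_overhang)
for n in('scene','side','wrist'):
    im,p=snap(n,n+'0'); print(n,p)
E
```

```text
{'t': 0.0, 'q': array([ 1.22261220e+00,  1.31125830e-01,  1.48926446e+00,  1.86899750e-05,
        1.52297379e+00, -8.54112190e-02]), 'dq': array([ 5.42318744e-04, -3.21467438e-03, -1.54621234e-03,  1.25605238e-03,
       -3.31048444e-05, -6.96441966e-04]), 'joint_torque': array([-2.33260354e-03, -5.59837425e+01, -4.91757274e+01,  7.67346891e-02,
        3.54565296e-02, -1.50091469e-04]), 'tool_pos': array([0.15565345, 0.57891269, 0.23161665]), 'orientation': array([-4.11525146e-01, -3.11411875e+00,  2.71076033e-03]), 'force': array([ 0.10130011,  0.50619   , -0.52901005]), 'wrist_torque': array([-0.01208397,  0.02848224,  0.01547188]), 'opening': 0.0930461768280249} 0.014
scene {'mtx': array([[377.55997733,   0.        , 315.57092897],
       [  0.        , 377.55997733, 193.26873403],
       [  0.        ,   0.        ,   1.        ]]), 'R': array([[ 0.52124934,  0.85339153, -0.00469302],
       [ 0.63822664, -0.39346606, -0.66170327],
       [-0.56653851,  0.34191719, -0.74975113]]), 't': array([-0.31599967, -0.25022292,  1.52678535])}
side {'mtx': array([[516.44928461,   0.        , 313.32394949],
       [  0.        , 516.44928461, 201.27519557],
       [  0.        ,   0.        ,   1.        ]]), 'R': array([[-0.92685409, -0.37487548,  0.02024546],
       [-0.27436652,  0.63957078, -0.71810322],
       [ 0.25625088, -0.67113158, -0.69564207]]), 't': array([0.52295221, 0.20894272, 1.58684834])}
wrist {'mtx': array([[325.25624273,   0.        , 314.8898891 ],
       [  0.        , 325.25624273, 198.35513291],
       [  0.        ,   0.        ,   1.        ]]), 'R': array([[ 0.25923751,  0.96581097, -0.00225434],
       [ 0.92781096, -0.24838809,  0.27833466],
       [ 0.26825872, -0.07424638, -0.96048151]]), 't': array([-0.59857118, -0.03349687,  0.3913127 ])}
```

View pics/scene0.png

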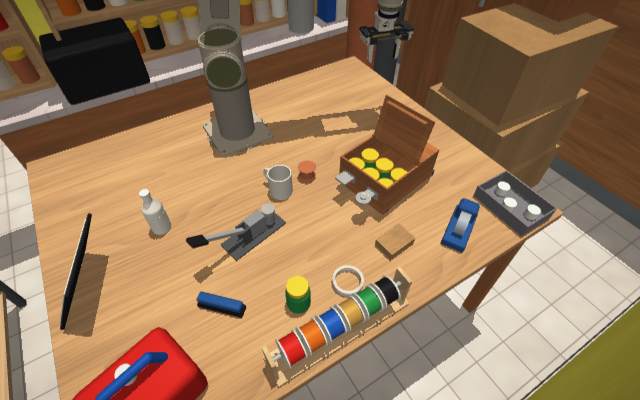

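View pics/side0.png

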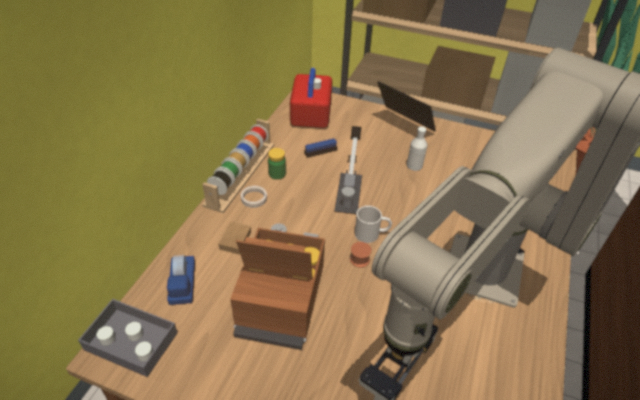

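View pics/wrist0.png

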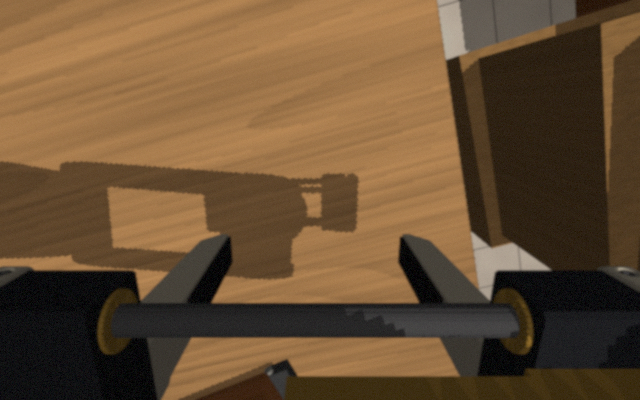

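The scene view shows the case around (390,160) with its flap up, the round ear near (365,197), the jack near (250,230) and its handle pad at (197,241). I'll zoom in.

```bash
python3 - <<'E'
import cv2
a=cv2.imread('pics/scene0.png')
cv2.imwrite('pics/z1.png',cv2.resize(a[85:225,320:460],None,fx=4.2,fy=4.2,interpolation=cv2.INTER_CUBIC))
cv2.imwrite('pics/z2.png',cv2.resize(a[190:300,170:310],None,fx=5,fy=5,interpolation=cv2.INTER_CUBIC))
b=cv2.imread('pics/side0.png')
cv2.imwrite('pics/z3.png',cv2.resize(b[110:350,215:415],None,fx=2.5,fy=2.5,interpolation=cv2.INTER_CUBIC))
E
```

```text
(no output)
```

View pics/z1.png

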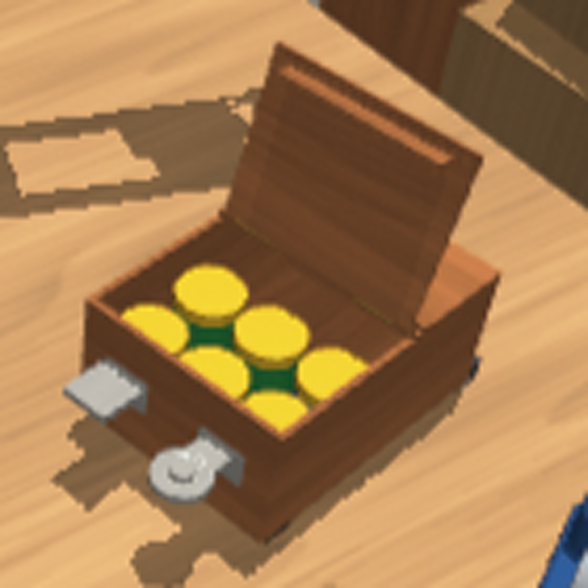

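View pics/z2.png

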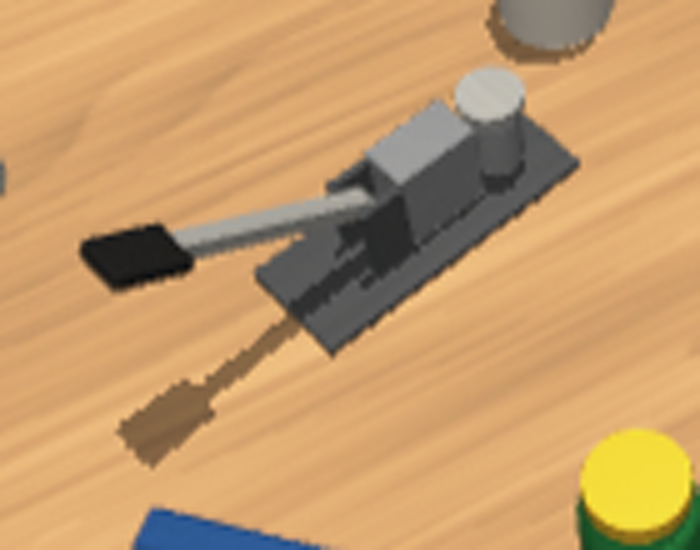

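View pics/z3.png

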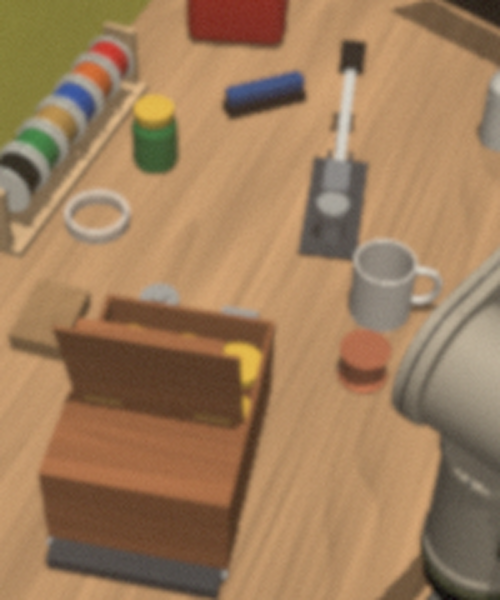

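```bash
cat > fit.py <<'E'
from h import *
from scipy.optimize import least_squares
sc=load('scene0'); sd=load('side0')
z1=lambda u:(320+(u[0]+.5)/4.2-.5,85+(u[1]+.5)/4.2-.5)
z2=lambda u:(170+(u[0]+.5)/5-.5,190+(u[1]+.5)/5-.5)
z3=lambda u:(215+(u[0]+.5)/2.5-.5,110+(u[1]+.5)/2.5-.5)
def T(q,X):
    c,s=np.cos(q[2]),np.sin(q[2]); return np.array([q[0]+c*X[0]-s*X[1],q[1]+s*X[0]+c*X[1],X[2]])
def flapX(a,hx,y): # free edge upper face
    return (hx-.15*np.cos(a),y,.14+.15*np.sin(a))
C=[(sc,z1((88,300)),(-.13,.1,.14)),(sc,z1((284,437)),(-.13,-.1,.14)),(sc,z1((498,272)),(.13,-.1,.14)),(sc,z1((183,472)),(-.175,-.05,.093)),
(sd,z3((45,475)),(.13,-.1,.14)),(sd,z3((235,500)),(.13,.1,.14)),(sd,z3((273,322)),(-.13,.1,.14))]
def res(q): return np.concatenate([(proj(p,T(q,X))[0]-u) for p,u,X in C])
r=least_squares(res,[.6,.3,1.],loss='soft_l1'); print('crate',r.x,np.round(r.fun.reshape(-1,2),1)); qc=r.x
F=[(sc,z1((277,43)),.094),(sc,z1((481,157)),-.094),(sd,z3((56,330)),-.094),(sd,z3((242,362)),.094)]
def rf(a): return np.concatenate([(proj(p,T(qc,flapX(a[0],a[1],y)))[0]-u) for p,u,y in F])
f=least_squares(rf,[1.6,0.02],loss='soft_l1'); print('flap',f.x,np.round(f.fun.reshape(-1,2),1))
J=[(sc,z2((580,163)),(.1,-.04,.008)),(sc,z2((332,355)),(-.1,-.04,.008)),(sc,z2((257,272)),(-.1,.04,.008)),(sc,z2((490,93)),(.065,0,.072)),
(sc,z2((435,100)),(.04,.018,.075)),(sc,z2((365,155)),(-.02,.018,.075)),(sc,z2((475,130)),(.04,-.018,.075)),
(sd,z3((333,204)),(.065,0,.072)),(sd,z3((301,251)),(.1,-.04,.008)),(sd,z3((352,257)),(.1,.04,.008))]
def rj(q): return np.concatenate([(proj(p,T(q,X))[0]-u) for p,u,X in J])
j=least_squares(rj,[.5,0,1.],loss='soft_l1'); print('jack',j.x,np.round(j.fun.reshape(-1,2),1)); qj=j.x
print('liftpad',T(qc,(-.175,-.05,.085)),'saddle',T(qj,(.065,0,.072)),'pad',T(qj,(-.035-.16*np.cos(.55),0,.145)))
for n,u,z in [('tape',(348,281),.02),('jarlid',(297,287),.1),('mug',(279,172),.09),('spool',(307,167),.05),('pack',(395,238),.03),('spray',(150,198),.17),('stapler',(221,300),.044)]:
    print(n,np.round(ray(sc,u,z),3))
np.savez('fit.npz',qc=qc,qj=qj,f=f.x)
E
python3 fit.py
```

```text
crate [0.52855685 0.33046379 1.78280048] [[-1.  -0.5]
 [ 0.5 -0.1]
 [-0.2 -1.2]
 [ 0.5  0.6]
 [-1.  -0.7]
 [-0.1  1.6]
 [ 0.8 -2.7]]
flap [1.89136576 0.01449728] [[-0.8  0.2]
 [ 0.2 -0.4]
 [-0.3  1.1]
 [ 0.5 -0.6]]
jack [ 0.49639051 -0.15989949  1.81563468] [[ 0.4 -0.4]
 [ 0.2 -0.3]
 [-0.9  0.5]
 [-0.   0.3]
 [ 0.9 -0.4]
 [-0.6 -0.3]
 [ 0.5  0. ]
 [-0.1 -1. ]
 [-1.3 -0.3]
 [ 1.9  0. ]]
liftpad [0.61426083 0.16990281 0.085     ] saddle [ 0.48063454 -0.09683801  0.072     ] pad [ 0.53793873 -0.32619155  0.145     ]
tape [ 0.794 -0.008  0.02 ]
jarlid [ 0.773 -0.157  0.1  ]
mug [0.375 0.    0.09 ]
spool [0.368 0.111 0.05 ]
pack [0.754 0.192 0.03 ]
spray [ 0.348 -0.391  0.17 ]
stapler [ 0.674 -0.334  0.044]
```

```bash
cat >> h.py <<'E'
def st():
    s=robot.read_state(); R=Rn.from_rotvec(s['orientation']).as_matrix(); return s,R
def towards(P,yaw=None):
    """tool-frame shift cm from measured pose to P; yaw: turn (deg) for tool y to be along yaw+90 (mod 180)"""
    s,R=st(); d=R.T@(np.array(P)-s['tool_pos'])*100
    print('t',s['t'],'pos',np.round(s['tool_pos'],4),'F',np.round(s['force'],1),'shift cm',np.round(d,2),'toolx',np.round(R[:,0],3),'tooly',np.round(R[:,1],3),'tz',np.round(R[:,2],3),'op',round(s['opening'],4))
    if yaw is not None:
        t=R.T@np.array([np.cos(yaw),np.sin(yaw),0]); a=np.degrees(np.arctan2(t[1],t[0])); print('turn for x along yaw',a,'or',a-180*np.sign(a))
E
python3 - <<'E'
from h import *
from fit import T
z=np.load('fit.npz'); qc=z['qc']; 
towards(T(qc,(.13,0,.27)),qc[2])
E
```

```text
crate [0.52855685 0.33046379 1.78280048] [[-1.  -0.5]
 [ 0.5 -0.1]
 [-0.2 -1.2]
 [ 0.5  0.6]
 [-1.  -0.7]
 [-0.1  1.6]
 [ 0.8 -2.7]]
flap [1.89136576 0.01449728] [[-0.8  0.2]
 [ 0.2 -0.4]
 [-0.3  1.1]
 [ 0.5 -0.6]]
jack [ 0.49639051 -0.15989949  1.81563468] [[ 0.4 -0.4]
 [ 0.2 -0.3]
 [-0.9  0.5]
 [-0.   0.3]
 [ 0.9 -0.4]
 [-0.6 -0.3]
 [ 0.5  0. ]
 [-0.1 -1. ]
 [-1.3 -0.3]
 [ 1.9  0. ]]
liftpad [0.61426083 0.16990281 0.085     ] saddle [ 0.48063454 -0.09683801  0.072     ] pad [ 0.53793873 -0.32619155  0.145     ]
tape [ 0.794 -0.008  0.02 ]
jarlid [ 0.773 -0.157  0.1  ]
mug [0.375 0.    0.09 ]
spool [0.368 0.111 0.05 ]
pack [0.754 0.192 0.03 ]
spray [ 0.348 -0.391  0.17 ]
stapler [ 0.674 -0.334  0.044]
t 0.15 pos [0.1557 0.579  0.2318] F [-0.   0.5 -0.1] shift cm [-36.52  -2.76  -3.82] toolx [-0.966  0.26   0.   ] tooly [ 0.26   0.966 -0.001] tz [-0.    -0.001 -1.   ] op 0.0931
turn for x along yaw 62.79697501347322 or -117.20302498652677
```

{"api": "carry_out", "payload": {
  "commands": [
    [[0, 0, -0.8, 7], [0, 0, -0.8, 7], [0, 0, -0.8, 7], [0, 0, -0.8, 7], [0, 0, -0.8, 7], [0, 0, 0, 7], [0, 0, 0, 7], [0, 0, 0, 7], [0, 0, 0, 6.8]]
  ],
  "claw": 0,
  "grip_force": 20
}}

```text
t: 0.9
tool_pos: [0.1558, 0.5792, 0.2723]
orientation: [1.981, 2.438, -0.001]
force: [0.2, 0.1, -0.2]
opening: 0.0374
```

```bash
sed -i '1,/^def flapX/!b' fit.py; python3 - <<'E'
s=open('fit.py').read()
i=s.index("C=[(sc"); open('fit.py','w').write(s[:i]+"if __name__=='__main__':\n"+''.join('    '+l+'\n' for l in s[i:].splitlines()))
E
python3 - <<'E'
from h import *
from fit import T
z=np.load('fit.npz'); qc=z['qc']; 
towards(T(qc,(.12,0,.265)),qc[2])
E
```

```text
t 0.9 pos [0.1558 0.5792 0.2723] F [ 0.2  0.1 -0.2] shift cm [-19.97  31.33   0.73] toolx [-0.204  0.979 -0.001] tooly [ 0.979  0.204 -0.   ] tz [-0.    -0.001 -1.   ] op 0.0374
turn for x along yaw -0.3515881790454499 or 179.64841182095455
```

{"api": "carry_out", "payload": {
  "commands": [
    [[-1, 1.6, 0, 0], [-2, 3.1, 0, 0], [-2, 3.1, 0, 0], [-2, 3.1, 0, 0], [-2, 3.1, 0, 0], [-2, 3.1, 0, 0], [-2, 3.1, 0, 0], [-2, 3.1, 0, 0], [-2, 3.1, 0, 0], [-2, 3.1, 0, 0], [-1, 1.7, 0.4, 0], [0, 0, 0.4, 0], [0, 0, 0, 0]]
  ]
}}

```text
t: 1.98
tool_pos: [0.5033, 0.4484, 0.2626]
orientation: [-1.976, -2.441, 0.004]
force: [-0.8, 0.7, -0.2]
opening: 0.0005
```

```bash
python3 - <<'E'
from h import *
from fit import T
z=np.load('fit.npz'); qc=z['qc']; 
towards(T(qc,(.12,0,.265)),qc[2])
snap('scene','s1'); snap('side','d1'); snap('wrist','w1')
E
python3 -c "
import cv2,numpy as np
a=cv2.imread('pics/s1.png')[60:240,300:480];b=cv2.imread('pics/d1.png')[170:350,200:380]
cv2.imwrite('pics/c1.png',cv2.resize(np.hstack([a,b]),None,fx=2.2,fy=2.2))"
```

```text
t 1.9833 pos [0.5033 0.4484 0.2626] F [-0.8  0.7 -0.2] shift cm [-0.07 -0.01 -0.24] toolx [-0.208  0.978 -0.001] tooly [ 0.978  0.208 -0.003] tz [-0.003 -0.002 -1.   ] op 0.0005
turn for x along yaw -0.12835023849626076 or 179.87164976150373
```

View pics/c1.png

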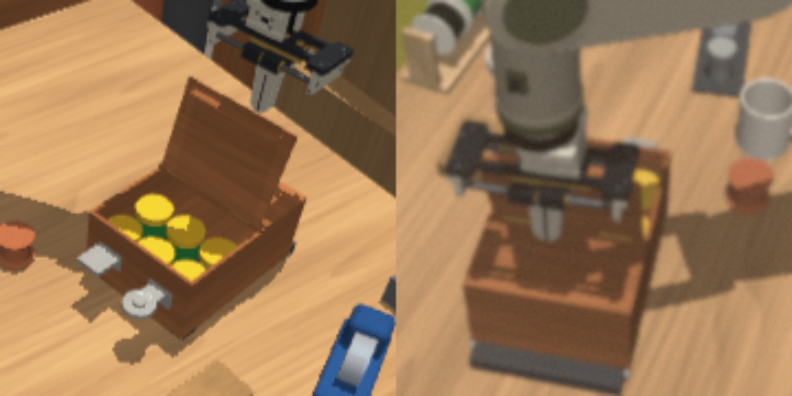

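View pics/w1.png

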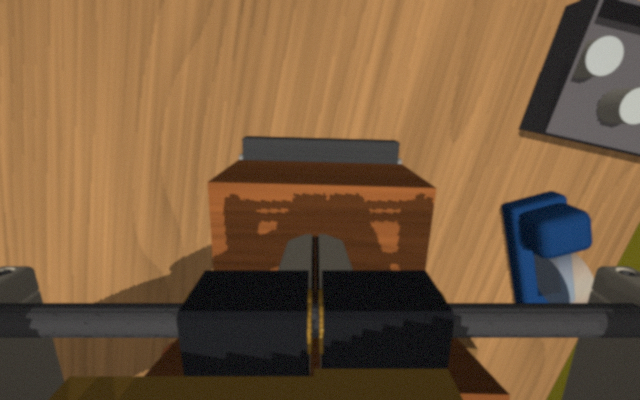

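{"api": "carry_out", "payload": {
  "commands": [
    [[-1, 0, 0, 0], [-2, 0, 0, 0], [-2, 0, 0, 0], [-2, 0, 0, 0], [-2, 0, 0, 0], [-2, 0, 0, 0], [-2, 0, 0, 0], [-1.8, 0, 0.2, 0], [-1, 0, 0.5, 0], [-1, 0, 0.5, 0], [-1.2, 0, 1.1, 0], [-1.2, 0, 1.2, 0], [-1, 0, 1.4, 0], [-0.7, 0, 1.5, 0], [-0.5, 0, 1.3, 0], [0, 0, 0, 0]]
  ]
}}

```text
t: 3.47
tool_pos: [0.5461, 0.2388, 0.1833]
orientation: [-1.973, -2.441, 0.008]
force: [-1.6, -0.1, -1.2]
opening: 0.0004
```

```bash
python3 - <<'E'
from h import *
from fit import T
z=np.load('fit.npz'); qc=z['qc']; 
towards(T(qc,(-.088,0,.186)),qc[2])
snap('scene','s2')
E
python3 -c "
import cv2,numpy as np
a=cv2.imread('pics/s2.png')[60:240,300:480]
cv2.imwrite('pics/c2.png',cv2.resize(a,None,fx=3,fy=3))"
```

```text
t 3.4667 pos [0.5461 0.2388 0.1833] F [-1.6 -0.1 -1.2] shift cm [ 0.53  0.21 -0.27] toolx [-0.21   0.978 -0.001] tooly [ 0.978  0.21  -0.006] tz [-0.005 -0.002 -1.   ] op 0.0004
turn for x along yaw -0.02865262248795167 or 179.97134737751205
```

View pics/c2.png

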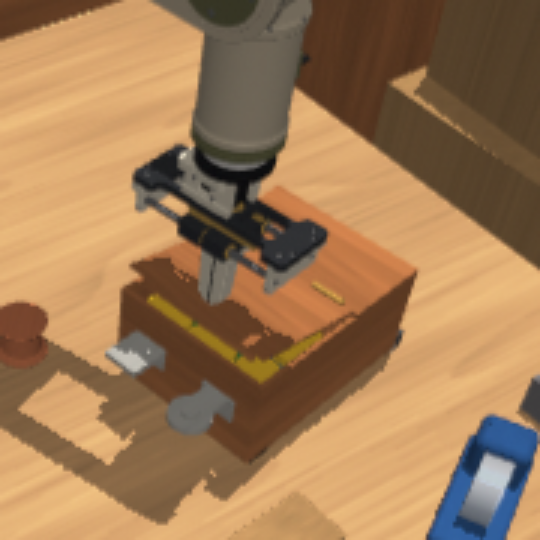

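{"api": "carry_out", "payload": {
  "commands": [
    [[0, 0.1, 1, 0], [0, 0, 0.9, 0], [0, 0, 0.6, 0], [0, 0, 0.4, 0], [0, 0, 0.2, 0], [0, 0, 0, 0]]
  ]
}}

```text
t: 4.02
tool_pos: [0.5487, 0.2407, 0.1566]
orientation: [-1.973, -2.444, 0.0]
force: [0.2, 0.6, 0.7]
opening: 0.0005
```

```bash
python3 - <<'E'
from h import *
from fit import T
z=np.load('fit.npz'); qc=z['qc']; 
towards(T(qc,(-.093,0,.154)),qc[2])
snap('scene','s3')
E
python3 -c "
import cv2,numpy as np
a=cv2.imread('pics/s3.png')[60:240,300:480]
cv2.imwrite('pics/c3.png',cv2.resize(a,None,fx=3,fy=3))"
```

```text
t 4.0167 pos [0.5487 0.2407 0.1566] F [0.2 0.6 0.7] shift cm [-0.1  -0.08  0.26] toolx [-0.211  0.978  0.   ] tooly [ 0.978  0.211 -0.   ] tz [-0. -0. -1.] op 0.0005
turn for x along yaw 0.013851715935086916 or -179.9861482840649
```

View pics/c3.png

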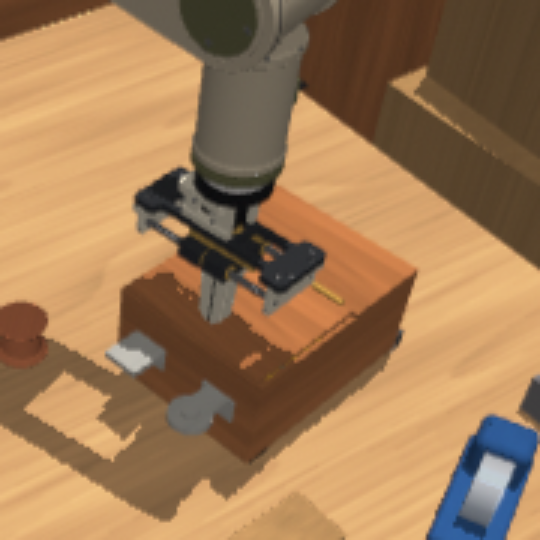

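Nearly shut. I'll press on in small steps until the force rises.

{"api": "carry_out", "payload": {
  "commands": [
    [[0, 0, 0.2, 0], [0, 0, 0.2, 0], [0, 0, 0.15, 0], [0, 0, 0.15, 0], [0, 0, 0, 0]]
  ]
}}

```text
t: 4.48
tool_pos: [0.5495, 0.2409, 0.1557]
orientation: [1.973, 2.443, 0.004]
force: [-19.0, -6.0, 37.6]
opening: 0.0006
```

{"api": "carry_out", "payload": {
  "commands": [
    [[0, 0, -0.2, 0], [0, 0, -0.3, 0], [0, 0, -2, 0], [0, 0, -3, 0], [0, 0, -2, 0], [0, 0, 0, 0]]
  ],
  "claw": 9.3
}}

```text
t: 4.98
tool_pos: [0.5513, 0.2414, 0.2303]
orientation: [1.971, 2.441, 0.011]
force: [0.0, -0.2, 0.2]
opening: 0.0356
```

```bash
python3 - <<'E'
from h import *
from fit import T
z=np.load('fit.npz'); qj=z['qj']; 
towards(T(qj,(.002,0,.21)),qj[2])
E
```

```text
t 4.9833 pos [0.5513 0.2414 0.2303] F [ 0.  -0.2  0.2] shift cm [-37.88 -13.83   1.88] toolx [-0.21   0.978  0.001] tooly [0.978 0.21  0.008] tz [ 0.008  0.003 -1.   ] op 0.0356
turn for x along yaw -1.882162108419299 or 178.1178378915807
```

{"api": "carry_out", "payload": {
  "commands": [
    [[-1.6, -0.6, 0, 0], [-3.1, -1.1, 0, 0], [-3.1, -1.1, 0, 0], [-3.1, -1.1, 0, 0], [-3.1, -1.1, 0, 0], [-3.1, -1.1, 0, 0], [-3.1, -1.1, 0, 0], [-3.1, -1.1, 0, 0], [-3.1, -1.1, 0, 0], [-3.1, -1.1, 0, 0], [-3.1, -1.1, 0, 0], [-3.1, -1.1, 0, -1], [-2.2, -1.1, 0, -0.9], [0, 0, 0, 0]]
  ]
}}

```text
t: 6.15
tool_pos: [0.4928, -0.1631, 0.2236]
orientation: [-1.937, -2.473, 0.003]
force: [0.5, -0.3, -0.1]
opening: 0.0931
```

```bash
python3 - <<'E'
from h import *
from fit import T
z=np.load('fit.npz'); qj=z['qj']; 
towards(T(qj,(.002,0,.21)),qj[2])
im,p=snap('wrist','w4'); snap('scene','s4')
for X in [(.04,.018,.075),(.04,-.018,.075),(-.02,.018,.075),(-.02,-.018,.075),(.065,0,.072),(.1,.04,.008),(.1,-.04,.008),(-.1,-.04,.008),(-.1,.04,.008)]: print(X,np.round(proj(p,T(qj,X))[0]))
E
```

```text
t 6.15 pos [ 0.4928 -0.1631  0.2236] F [ 0.5 -0.3 -0.1] shift cm [0.42 0.42 1.36] toolx [-0.24   0.971 -0.001] tooly [ 0.971  0.24  -0.002] tz [-0.001 -0.001 -1.   ] op 0.0931
turn for x along yaw -0.15116098781443993 or 179.84883901218555
(0.04, 0.018, 0.075) [300. 143.]
(0.04, -0.018, 0.075) [339. 143.]
(-0.02, 0.018, 0.075) [301. 206.]
(-0.02, -0.018, 0.075) [338. 206.]
(0.065, 0, 0.072) [320. 115.]
(0.1, 0.04, 0.008) [281.  79.]
(0.1, -0.04, 0.008) [357.  79.]
(-0.1, -0.04, 0.008) [351. 251.]
(-0.1, 0.04, 0.008) [286. 251.]
```

View pics/w4.png

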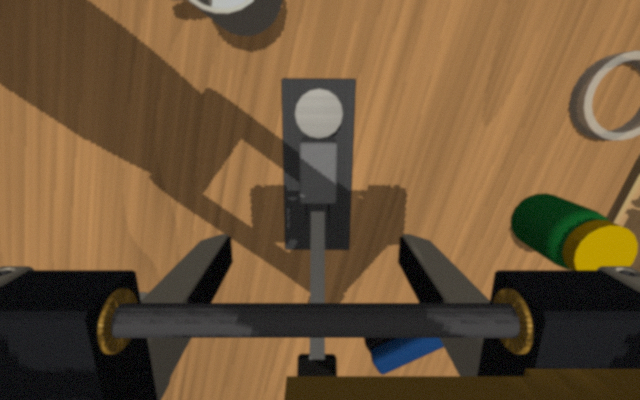

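View pics/s4.png

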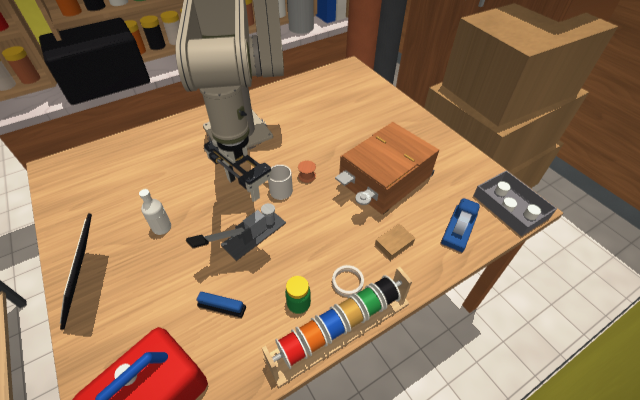

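{"api": "carry_out", "payload": {
  "commands": [
    [[0.2, 0.2, 1, 0], [0.2, 0.2, 2, 0], [0, 0, 2.5, 0], [0, 0, 2.5, 0], [0, 0, 2.5, 0], [0, 0, 2.5, 0], [0, 0, 2, 0], [0, 0, 1.5, 0], [0, 0, 1, 0], [0, 0, 0, 0]]
  ]
}}

```text
t: 7.08
tool_pos: [0.4952, -0.1521, 0.0464]
orientation: [-1.928, -2.474, 0.002]
force: [0.3, 0.1, -0.0]
opening: 0.093
```

```bash
python3 - <<'E'
from h import *
from fit import T
z=np.load('fit.npz'); qj=z['qj']; 
towards(T(qj,(.002,0,.047)),qj[2])
E
```

```text
t 7.0833 pos [ 0.4952 -0.1521  0.0464] F [ 0.3  0.1 -0. ] shift cm [-0.59 -0.08 -0.06] toolx [-0.244  0.97   0.003] tooly [ 0.97   0.244 -0.004] tz [-0.004  0.002 -1.   ] op 0.093
turn for x along yaw 0.10682043705269845 or -179.8931795629473
```

{"api": "carry_out", "payload": {
  "commands": [
    [[-0.5, -0.1, 0, 0], [0, 0, 0, 0], [0, 0, 0, 0]]
  ]
}}

```text
t: 7.33
tool_pos: [0.4985, -0.1599, 0.0511]
orientation: [1.932, 2.474, 0.001]
force: [0.0, -0.0, 0.6]
opening: 0.0928
```

{"api": "carry_out", "payload": {
  "commands": [
    [[0, 0, 0, 0], [0, 0, 0, 0], [0, 0, 0, 0], [0, 0, 0, 0], [0, 0, 0, 0], [0, 0, 0, 0], [0, 0, 0, 0], [0, 0, 0, 0], [0, 0, 0, 0], [0, 0, 0, 0], [0, 0, 0, 0], [0, 0, 0, 0]]
  ],
  "claw": 0,
  "grip_force": 40
}}

```text
t: 8.33
tool_pos: [0.4959, -0.1598, 0.0496]
orientation: [-1.932, -2.474, 0.003]
force: [-9.1, -1.4, 6.3]
opening: 0.0358
```

```bash
python3 - <<'E'
from h import *
from fit import T
z=np.load('fit.npz'); qj=z['qj']; 
towards(T(qj,(.002,0,.047)),qj[2])
E
```

```text
t 8.3333 pos [ 0.4959 -0.1598  0.0496] F [-9.1 -1.4  6.3] shift cm [0.17 0.05 0.26] toolx [-0.242  0.97   0.   ] tooly [ 0.97   0.242 -0.003] tz [-0.003 -0.    -1.   ] op 0.0358
turn for x along yaw 0.004701162165920315 or -179.99529883783407
```

{"api": "carry_out", "payload": {
  "commands": [
    [[0, 0, -0.3, 0], [0, 0, -0.4, 0], [0, 0, 0, 0]]
  ]
}}

```text
t: 8.58
tool_pos: [0.4969, -0.1591, 0.0564]
orientation: [-1.933, -2.476, 0.0]
force: [1.2, 0.2, -9.1]
opening: 0.0357
```

```bash
python3 - <<'E'
from h import *
from fit import T
z=np.load('fit.npz'); qc=z['qc']; 
L=T(qc,(-.175,-.05,0)); d=np.array([np.cos(qc[2]),np.sin(qc[2]),0]); 
im,p=snap('scene','s5'); snap('side','d5')
towards(L-(.065+.12)*d+[0,0,.055],qc[2])
cv2.imwrite('pics/c5.png',cv2.resize(cv2.imread('pics/s5.png')[170:290,170:330],None,fx=5,fy=5))
E
```

```text
t 8.6833 pos [ 0.4971 -0.1591  0.0562] F [-0.1  0.4 -8.3] shift cm [10.59 18.74  0.12] toolx [-0.243  0.97   0.   ] tooly [ 0.97   0.243 -0.   ] tz [-0.001  0.    -1.   ] op 0.0362
turn for x along yaw 1.9014796144234567 or -178.09852038557653
```

View pics/c5.png

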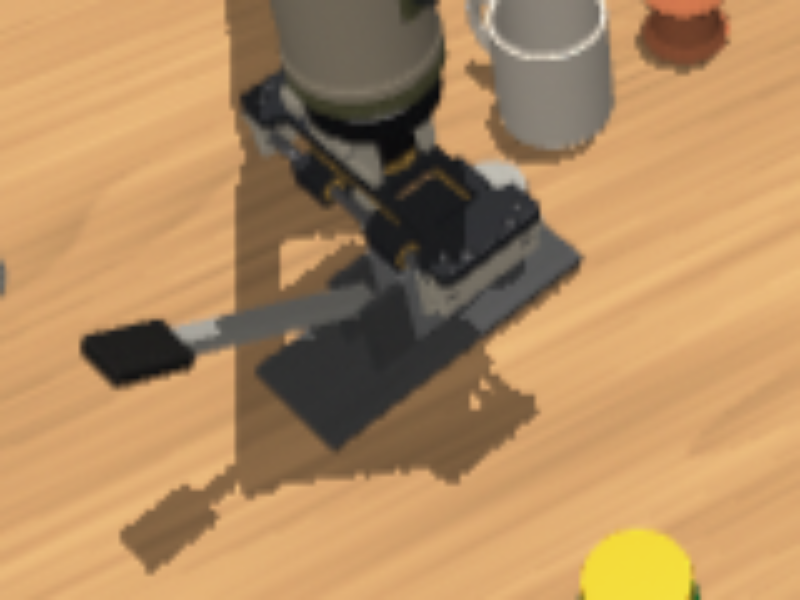

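{"api": "carry_out", "payload": {
  "commands": [
    [[0.3, 0.7, 0, 0], [0.8, 1.5, 0, 0], [1.2, 2.2, 0, 0], [1.2, 2.2, 0, 0], [1.2, 2.2, 0, 0.5], [1.2, 2.2, 0, 0.5], [1.2, 2.2, 0, 0.5], [1.2, 2.2, 0, 0.4], [1.2, 1.9, 0, 0], [0.7, 0.9, 0, 0], [0.3, 0.4, 0, 0], [0, 0, 0, 0]]
  ]
}}

```text
t: 9.68
tool_pos: [0.6542, -0.013, 0.0559]
orientation: [-1.972, -2.445, 0.001]
force: [0.4, -1.5, -8.8]
opening: 0.0359
```

```bash
python3 - <<'E'
from h import *
from fit import T
z=np.load('fit.npz'); qc=z['qc']; 
L=T(qc,(-.175,-.05,0)); d=np.array([np.cos(qc[2]),np.sin(qc[2]),0]); 
im,p=snap('scene','s6'); snap('side','d6'); snap('wrist','w6')
towards(L-(.065)*d+[0,0,.055],qc[2])
print(proj(load('scene0'),L+[0,0,.093]))
a=cv2.imread('pics/s6.png')[140:270,280:440];b=cv2.imread('pics/d6.png')[170:300,230:390]
cv2.imwrite('pics/c6.png',cv2.resize(np.vstack([a,b]),None,fx=2.3*2,fy=2.3,interpolation=cv2.INTER_CUBIC) if 0 else cv2.resize(np.hstack([a,b]),None,fx=2.5,fy=2.5,interpolation=cv2.INTER_CUBIC))
E
```

```text
t 9.8333 pos [ 0.6532 -0.0149  0.0561] F [-1.1 -0.1 -8.7] shift cm [12.39  0.08  0.11] toolx [-0.21   0.978  0.   ] tooly [ 0.978  0.21  -0.001] tz [-0.001 -0.    -1.   ] op 0.0358
turn for x along yaw -0.030947610422063933 or 179.96905238957794
[[363.68688728 197.61167653]]
```

View pics/c6.png

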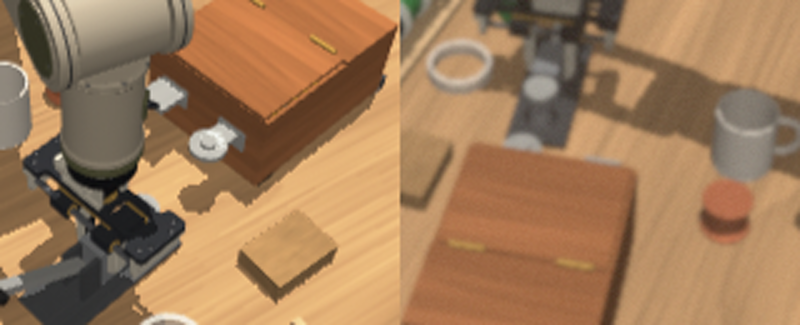

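View pics/w6.png

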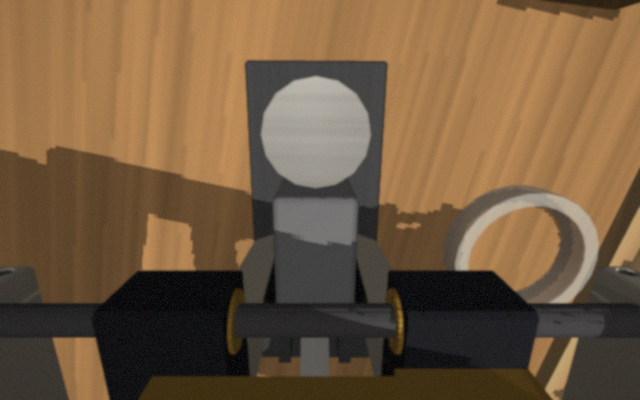

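```bash
python3 - <<'E'
from h import *
from fit import T
z=np.load('fit.npz'); qc=z['qc']; p=load('w6')
im=cv2.imread('pics/w6.png'); g=cv2.cvtColor(im,cv2.COLOR_BGR2GRAY)
m=(g>130).astype(np.uint8); m[:,:200]=0;m[:,420:]=0;m[195:]=0;m[:60]=0
# saddle is grey (low saturation)
hsv=cv2.cvtColor(im,cv2.COLOR_BGR2HSV); m&=(hsv[...,1]<40).astype(np.uint8)
c=max(cv2.findContours(m,0,2)[0],key=cv2.contourArea); e=cv2.fitEllipse(c); print(e)
for zz in(.077,.079): 
    S=ray(p,e[0],zz); s,R=st(); print(S, 'rel TCP',R.T@(S-s['tool_pos']))
L=T(qc,(-.175,-.05,0)); print('need', (R.T@(L-S))*100)
E
```

```text
((315.345703125, 131.245361328125), (107.22998046875, 109.0302505493164), 178.3780517578125)
[0.63970153 0.05057359 0.077     ] rel TCP [ 0.06687329  0.00054843 -0.02090172]
[0.63966961 0.05072965 0.079     ] rel TCP [ 0.06703261  0.00054712 -0.02290172]
need [12.18502149  0.02836549  7.90018527]
```

```bash
python3 - <<'E'
from h import *
p=load('w6'); s,R=st(); print(R.T@(-p['R'].T@p['t']-s['tool_pos']))
E
```

```text
[ 0.07731428  0.00046204 -0.15197212]
```

{"api": "carry_out", "payload": {
  "commands": [
    [[0.5, 0, 0, 0], [1, 0, 0, 0], [1.5, 0, 0, 0], [1.5, 0, 0, 0], [1.5, 0, 0, 0], [1.5, 0, 0, 0], [1.5, 0, 0, 0], [1.2, 0, 0, 0], [1, 0, 0, 0], [0.6, 0, 0, 0], [0.3, 0, 0, 0], [0.1, 0, 0, 0], [0, 0, 0, 0], [0, 0, 0, 0], [0, 0, 0, 0]]
  ]
}}

```text
t: 11.08
tool_pos: [0.6286, 0.1043, 0.0566]
orientation: [1.975, 2.443, -0.0]
force: [0.0, 0.1, -8.0]
opening: 0.036
```

```bash
python3 - <<'E'
from h import *
from fit import T
z=np.load('fit.npz'); qc=z['qc']; 
L=T(qc,(-.175,-.05,0)); d=np.array([np.cos(qc[2]),np.sin(qc[2]),0]); e=np.array([d[1],-d[0],0])
im,p=snap('scene','s7'); snap('side','d7'); im,p=snap('wrist','w7')
towards(L-.067*d-.0005*e+[0,0,.0495],qc[2])
a=cv2.imread('pics/s7.png')[140:270,280:440]
cv2.imwrite('pics/c7.png',cv2.resize(a,None,fx=4,fy=4,interpolation=cv2.INTER_CUBIC))
print(proj(p,L+[0,0,.093]),proj(p,L+[0,0,.113]))
E
```

```text
t 11.2333 pos [0.6286 0.1045 0.0566] F [-0.4 -0.6 -8.9] shift cm [-0.01 -0.07  0.71] toolx [-0.21   0.978 -0.   ] tooly [ 0.978  0.21  -0.   ] tz [-0. -0. -1.] op 0.036
turn for x along yaw -0.04669421495977906 or 179.95330578504021
[[313.31899848 133.51983731]] [[312.95641473 139.55645723]]
```

View pics/c7.png

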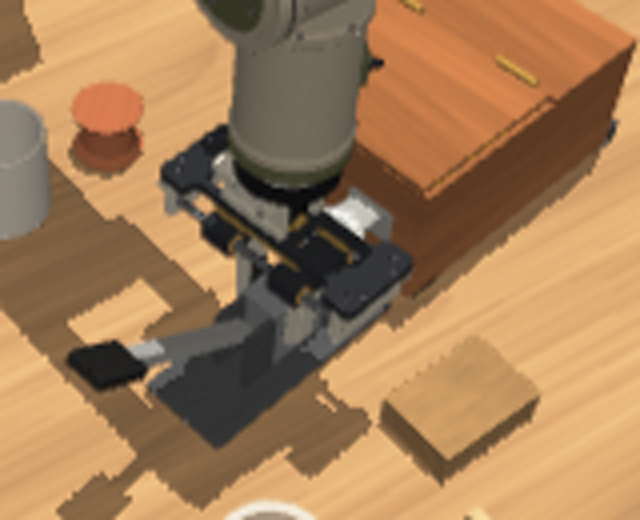

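View pics/w7.png

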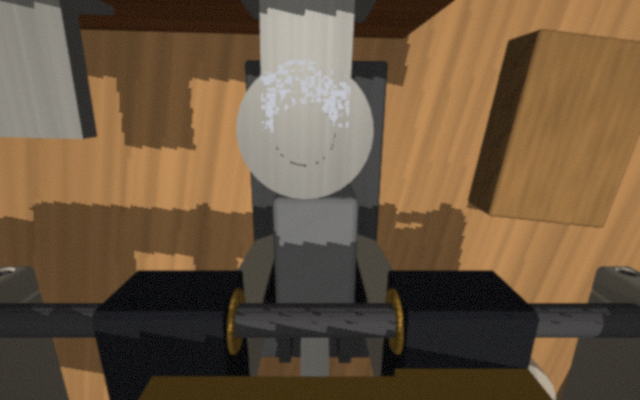

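```bash
python3 - <<'E'
from h import *
p=load('w7'); s,R=st()
E=ray(p,(306,130),.093); S=ray(p,(315.3,131.2),.079); print(E,S,(R.T@(E-S))*100)
E
```

```text
[0.61150928 0.17054895 0.093     ] [0.6150136  0.16974091 0.079     ] [ 0.15237242 -0.32574605 -1.40000145]
```

Both views put the saddle within about 4 mm; I'll shift by -2.5 mm y and +1 mm x, then lower the jack.

{"api": "carry_out", "payload": {
  "commands": [
    [[0.1, -0.15, 0, 0], [0, -0.1, 0.1, 0], [0, 0, 0.2, 0], [0, 0, 0.2, 0], [0, 0, 0.15, 0], [0, 0, 0.05, 0], [0, 0, 0, 0], [0, 0, 0, 0]]
  ]
}}

```text
t: 11.9
tool_pos: [0.6257, 0.1055, 0.0497]
orientation: [-1.974, -2.444, 0.0]
force: [-0.1, -0.5, -6.3]
opening: 0.0354
```

{"api": "carry_out", "payload": {
  "commands": [
    [[0, 0, 0.05, 0], [0, 0, 0.05, 0], [0, 0, 0, 0], [0, 0, 0, 0]]
  ]
}}

```text
t: 12.23
tool_pos: [0.6258, 0.1055, 0.0496]
orientation: [-1.974, -2.444, 0.0]
force: [-5.7, -0.2, 2.4]
opening: 0.0356
```

{"api": "carry_out", "payload": {
  "commands": [
    [[0, 0, 0, 0], [0, 0, 0, 0], [0, 0, 0, 0], [0, 0, 0, 0], [0, 0, 0, 0], [0, 0, 0, 0]]
  ],
  "claw": 7
}}

```text
t: 12.73
tool_pos: [0.626, 0.1055, 0.0488]
orientation: [1.974, 2.444, 0.001]
force: [-0.1, -0.1, 0.1]
opening: 0.0686
```

```bash
python3 - <<'E'
from h import *
im,p=snap('wrist','w8'); towards((0,0,0))
E
```

```text
t 12.7833 pos [0.626  0.1055 0.0488] F [-0.2 -0.4  0.2] shift cm [  2.85 -63.42   4.85] toolx [-0.21   0.978 -0.   ] tooly [0.978 0.21  0.   ] tz [ 0.  0. -1.] op 0.0695
```

View pics/w8.png

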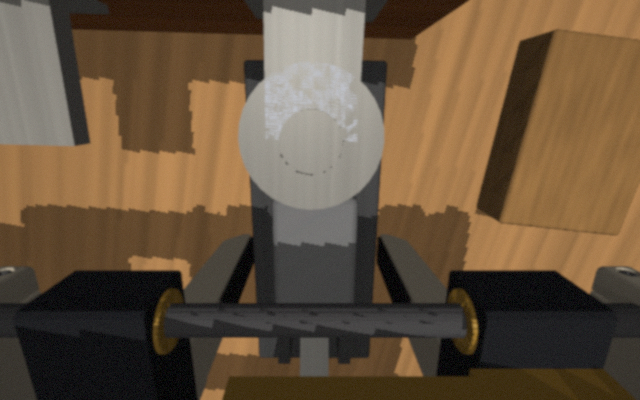

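```bash
python3 - <<'E'
from h import *
p=load('w8'); s,R=st()
E=ray(p,(311.5,136),.093); print(E,R.T@(E-s['tool_pos'])*100, R.T@(ray(p,(316,62),.008)-s['tool_pos'])*100)
E
```

```text
[0.61114495 0.17073287 0.093     ] [ 6.68792324 -0.07474877 -4.42533591] [9.91010187 0.09204349 4.07455598]
```

{"api": "carry_out", "payload": {
  "commands": [
    [[0, 0, -0.5, 0], [0, 0, -1.5, 0], [0, 0, -2.5, 0], [0, 0, -3, 0], [0, 0, -3, 0], [0, 0, -3, 0], [0, 0, -1.5, 0], [0, 0, 0, 0]]
  ]
}}

```text
t: 13.45
tool_pos: [0.6285, 0.1058, 0.2049]
orientation: [1.97, 2.439, 0.01]
force: [1.5, -0.4, 1.3]
opening: 0.07
```

{"api": "carry_out", "payload": {
  "commands": [
    [[-1, 0, 0, 0], [-2, 0, 0, 0], [-3, 0, 0, 0], [-3, 0, 0, 0], [-3, 0, 0, 0], [-2.5, 0, 0, 0], [-1.5, 0, 0, 0], [-1, 0, 0, 0], [0, 0, 0, 0], [0, 0, 0, 0]]
  ],
  "claw": 0
}}

```text
t: 14.28
tool_pos: [0.6612, -0.0604, 0.1977]
orientation: [-1.974, -2.442, 0.0]
force: [0.7, 1.0, 0.5]
opening: 0.0081
```

```bash
python3 - <<'E'
from h import *
towards((.626+.171*.21,.1055-.171*.978,.2))
snap('wrist','w9');snap('scene','s9');snap('side','d9')
E
python3 -c "
import cv2,numpy as np
a=cv2.imread('pics/s9.png')[140:300,230:430];b=cv2.imread('pics/d9.png')[150:310,220:420]
cv2.imwrite('pics/c9.png',cv2.resize(np.hstack([a,b]),None,fx=2,fy=2))"
```

```text
t 14.2833 pos [ 0.6612 -0.0604  0.1977] F [0.7 1.  0.5] shift cm [-0.15  0.04 -0.23] toolx [-0.21   0.978  0.001] tooly [ 0.978  0.21  -0.001] tz [-0.001  0.001 -1.   ] op 0.0081
```

View pics/w9.png

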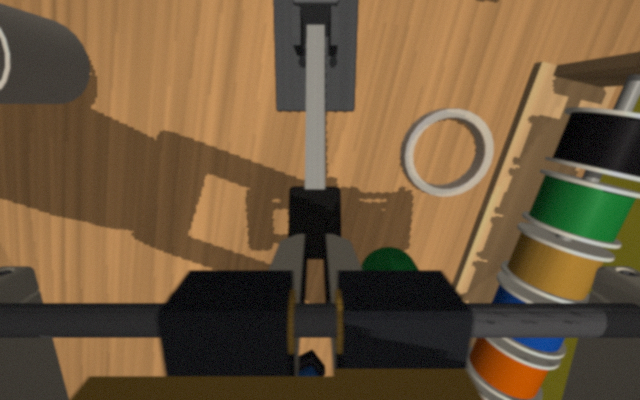

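View pics/c9.png

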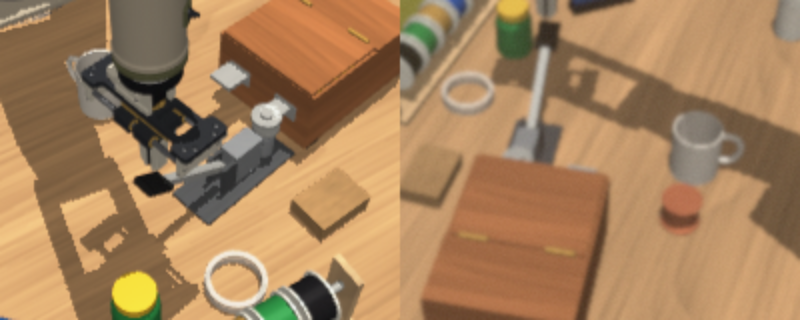

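```bash
python3 - <<'E'
from h import *
p=load('w9'); s,R=st()
for uv,z in(((315,188),.155),((315,258),.130),((315,222),.1437)): print(R.T@(ray(p,uv,z)-s['tool_pos'])*100)
E
```

```text
[ 2.59735516 -0.0202593   4.35474392]
[-3.41054248 -0.03179346  6.85179767]
[-0.0566856  -0.02539109  5.4834424 ]
```

{"api": "carry_out", "payload": {
  "commands": [
    [[0, 0, 1, 0], [0, 0, 1.5, 0], [0, 0, 1, 0], [0, 0, 0.5, 0], [-0.1, 0, 0.5, 0], [-0.3, 0, 0.7, 0], [-0.4, 0, 1, 0], [-0.4, 0, 1, 0], [-0.4, 0, 1, 0], [0, 0, 0, 0]]
  ]
}}

```text
t: 15.27
tool_pos: [0.6653, -0.0766, 0.1154]
orientation: [-1.974, -2.443, -0.002]
force: [-1.0, 4.0, 8.7]
opening: 0.0002
```

{"api": "carry_out", "payload": {
  "commands": [
    [[-0.2, 0, 0.8, 0], [-0.2, 0, 0.8, 0], [-0.1, 0, 0.7, 0], [0, 0, 0.4, 0], [0, 0, 0.2, 0], [0, 0, 0, 0]]
  ]
}}

```text
t: 15.77
tool_pos: [0.6667, -0.0817, 0.0884]
orientation: [1.973, 2.442, 0.001]
force: [-3.7, 0.9, 9.4]
opening: 0.0006
```

```bash
python3 - <<'E'
from h import *
towards((.626+.195*.21,.1055-.195*.978,.083))
snap('scene','s10');snap('side','d10')
E
python3 -c "
import cv2,numpy as np
a=cv2.imread('pics/s10.png')[140:300,230:430];b=cv2.imread('pics/d10.png')[150:310,220:420]
cv2.imwrite('pics/c10.png',cv2.resize(np.hstack([a,b]),None,fx=2,fy=2))"
```

```text
t 15.7667 pos [ 0.6667 -0.0817  0.0884] F [-3.7  0.9  9.4] shift cm [-0.34 -0.05  0.54] toolx [-0.21   0.978 -0.001] tooly [0.978 0.21  0.002] tz [ 0.002 -0.    -1.   ] op 0.0006
```

View pics/c10.png

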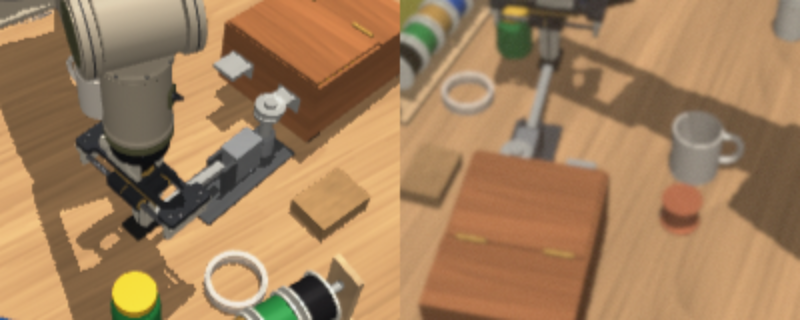

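{"api": "carry_out", "payload": {
  "commands": [
    [[-0.1, 0, 0.2, 0], [0, 0, 0.2, 0], [0, 0, 0.1, 0], [0, 0, 0, 0], [0, 0, 0, 0], [0, 0, 0, 0]]
  ]
}}

```text
t: 16.37
tool_pos: [0.6669, -0.0823, 0.0838]
orientation: [1.973, 2.443, 0.002]
force: [-3.4, 3.0, 10.0]
opening: 0.0005
```

{"api": "carry_out", "payload": {
  "commands": [
    [[0, 0, 0.1, 0], [0, 0, 0, 0], [0, 0, -0.4, 0], [0.1, 0, -0.8, 0], [0.1, 0, -0.8, 0], [0.2, 0, -0.8, 0], [0.3, 0, -1, 0], [0.4, 0, -1, 0], [0.4, 0, -1, 0], [0.4, 0, -1, 0], [0.3, 0, -1, 0], [0.2, 0, -0.8, 0], [0, 0, -0.8, 0], [0, 0, 0, 0], [0, 0, 0, 0], [0, 0, 0, 0]]
  ]
}}

```text
t: 17.7
tool_pos: [0.6608, -0.059, 0.1749]
orientation: [-1.974, -2.443, 0.001]
force: [1.1, -0.2, -0.2]
opening: 0.0004
```

```bash
python3 - <<'E'
from h import *
towards((.626+.171*.21,.1055-.171*.978,.165))
snap('wrist','w11');snap('scene','s11');snap('side','d11')
E
python3 -c "
import cv2,numpy as np
a=cv2.imread('pics/s11.png')[140:300,230:430];b=cv2.imread('pics/d11.png')[150:310,220:420]
cv2.imwrite('pics/c11.png',cv2.resize(np.hstack([a,b]),None,fx=2,fy=2))"
```

```text
t 17.7 pos [ 0.6608 -0.059   0.1749] F [ 1.1 -0.2 -0.2] shift cm [-0.29  0.05  0.99] toolx [-0.21   0.978  0.   ] tooly [ 0.978  0.21  -0.001] tz [-0.001 -0.    -1.   ] op 0.0004
```

View pics/c11.png

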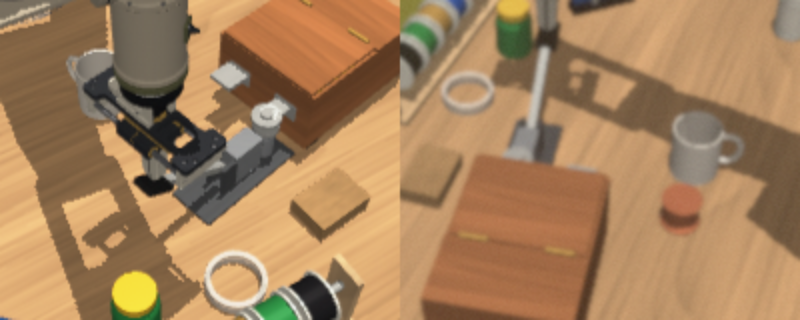

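View pics/w11.png

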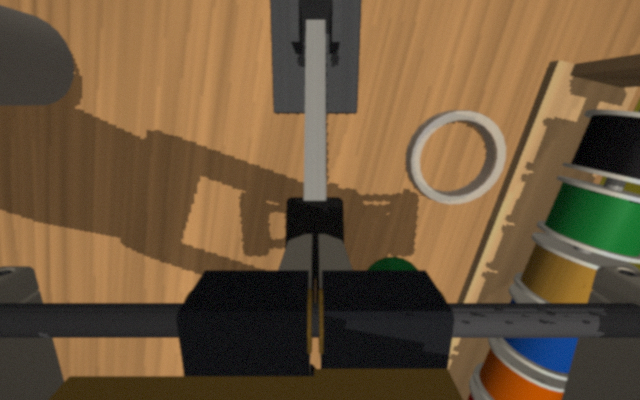

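```bash
python3 - <<'E'
from h import *
for f,uv in(('w9',(315,110)),('w11',(315.5,112.5))): print(ray(load(f),uv,.008))
E
```

```text
[0.64621563 0.009216   0.008     ]
[0.64688208 0.00865003 0.008     ]
```

{"api": "carry_out", "payload": {
  "commands": [
    [[-0.2, 0, 1, 0], [0, 0, 0.6, 0], [-0.1, 0, 0.5, 0], [-0.3, 0, 0.7, 0], [-0.4, 0, 1, 0], [-0.4, 0, 1, 0], [-0.4, 0, 1, 0], [-0.3, 0, 0.8, 0], [-0.2, 0, 0.8, 0], [-0.1, 0, 0.7, 0], [0, 0, 0.5, 0], [0, 0, 0.3, 0], [0, 0, 0, 0], [0, 0, 0, 0]]
  ]
}}

```text
t: 19.02
tool_pos: [0.6664, -0.0822, 0.0869]
orientation: [1.974, 2.444, 0.001]
force: [-3.4, 1.9, 9.8]
opening: 0.0004
```

{"api": "carry_out", "payload": {
  "commands": [
    [[0, 0, 0.2, 0], [0, 0, 0.15, 0], [0, 0, 0.1, 0], [0, 0, 0, 0], [0, 0, 0, 0], [0, 0, 0, 0], [0, 0, 0, 0], [0, 0, 0, 0]]
  ]
}}

```text
t: 19.68
tool_pos: [0.6665, -0.0826, 0.0831]
orientation: [1.974, 2.443, 0.001]
force: [-4.6, 0.9, 12.9]
opening: 0.0003
```

```bash
python3 - <<'E'
from h import *
towards((.626+.195*.21,.1055-.195*.978,.083))
snap('wrist','w12');snap('scene','s12');snap('side','d12')
E
python3 -c "
import cv2,numpy as np
a=cv2.imread('pics/s12.png')[140:300,230:430];b=cv2.imread('pics/d12.png')[150:310,220:420]
cv2.imwrite('pics/c12.png',cv2.resize(np.hstack([a,b]),None,fx=2,fy=2))"
```

```text
t 19.6833 pos [ 0.6665 -0.0826  0.0831] F [-4.6  0.9 12.9] shift cm [-0.27 -0.01  0.01] toolx [-0.21   0.978 -0.   ] tooly [0.978 0.21  0.001] tz [ 0.001 -0.    -1.   ] op 0.0003
```

View pics/c12.png

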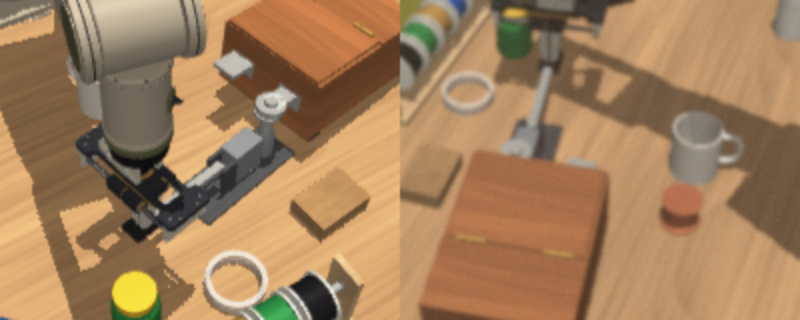

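View pics/s12.png

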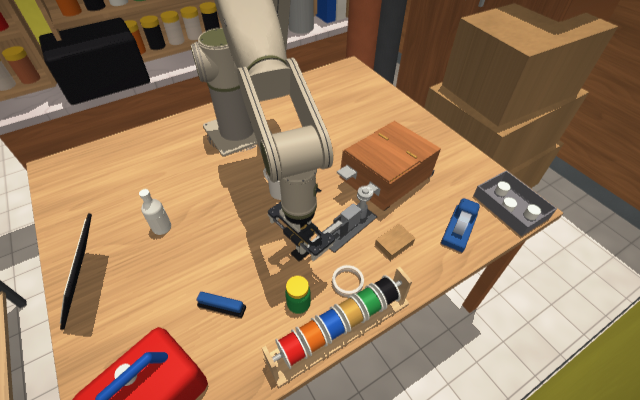

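The handle is down with about 13 N on the pad, the case is raised, the flap is shut and the other things haven't moved.

```bash
python3 - <<'E'
from h import *
print(robot.close_job())
E
```

```text
the job is handed in; nothing more can be done
None
```

The job is handed in, and by my last checks every step was met; closing the job gives no verdict.

I swung the flap shut and pressed it home, then set the jack under the round studded ear and let go. I pumped the handle once right down, let it come right up so the case settled, and pressed it down again, finishing with the fingers still holding it.

**Last checks, about 19.7 s in:**
- **Handle:** the fingertips are at the height of the lower stop, about 0.5 rad by my estimate, pushing with about 13 N.
- **Case:** the last pictures show the front lifted by the jack, with the flap shut. The arm is well clear of the case.
- **Other things on the counter:** they look unmoved in the last scene picture. I did not measure each one.

**Jack position:** just after I let go, the wrist camera put the saddle within about 1.5 mm of the ear's centre. The base-plate edge suggested up to 3 mm. The first pump moved the base by less than 1 mm, and I did not re-measure after the second press.

**Disagreement:** the ear position from my first fit was about 3 mm off the close-up wrist view. I shifted the jack to the wrist view before setting it down.

The push that closed the flap read about 38 N upward and 42 N in all at the wrist, well under the 120 N wrist limit. It was the fingertips that pressed, not the gripper's body.

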